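Make the battery charger safe at the bench power box

ROBOT

A 7-joint arm with a two-finger parallel gripper is mounted at the origin on the work surface. World frame = base frame: x ahead of the robot, y to its left, z up, the work surface at z = 0. Lengths are in m, angles in degrees, forces in N, time in s.
With the tool pointing down it reaches from about 0.425 to 0.875 m from the base axis. Payload 4.7 kg.
Tool frame: the origin (TCP) lies midway between the tips of the shut fingers; the grasp point (between the pads) lies 19 mm behind it; z points along the fingers, y is the direction in which the jaws open and shut (so a half turn about z gives the same grasp; the last joint's range is limited). The gripper opens to 87 mm and grips with 3 to 60 N. Pads are 19 mm wide; open, the fingers measure 117 mm over their backs; the gripper's body (75 mm by 190 mm) begins 51 mm behind the grasp point.
Start: joints at [64.062, 18.392, -4.016, 83.108, 1.295, 78.541, -3.26], TCP at [0.293, -0.58, 0.223] pointing down, gripper open.
Joint ranges: [-163.93, 163.93], [-17.29, 119.83], [-79.2, 71.16], [3.27, 140.29], [-89.18, 269.18], [5.43, 117.66], [-154.24, 154.24]. Speed limits (degrees/s): [147.25, 147.25, 180, 180, 180, 180, 180].

INTERFACE

Orientations are given as [roll, pitch, yaw] about the fixed x, y, z axes, in that order (R = Rz(yaw) Ry(pitch) Rx(roll)).
In Python, from rig import status, cams, ticket gives the robot as it stands.
- The arm moves only by the tool servo_tool, never from a script. Its argument "increments" is a list of rows, each a list of 3 entries, a list of its own where there are three numbers: the gripper's target within -1 to 1 (shut at 1, half-way at 0, fully open at -1), then the shift along the tool's x, y, z scaled (see below), then the turn about the tool's z scaled (see below). In form: [[fingers, [dx, dy, dz], turn], ...]. A call has 1 to 10 rows; each row shifts and turns the commanded pose from where the row before left it, along the tool's axes as they then stand; what a row does not reach is not made up. The controller multiplies each number of a shift by 0.8 m and each number of a turn by pi rad. A row lasts 1/8 s, in which the tool goes at most 62.5 mm and 10.7 degrees, less where a joint would pass 70% of its speed; a pose out of reach is approached as far as the arm can. A call with a number of a shift or a turn outside -1 to 1 is refused whole. A call with a gripper value outside its range is refused whole. The fingers move at their own pace and stop on an object; the grip force is fixed at half the most. Time passes only in rows, so rows that do not move let the fingers close. It gives the time, the measured TCP pose, the force and the opening at its end, in the units of the state.
- status.observe(): the state, without advancing time (a new reading comes with each control period).
- cams.snapshot(name): name is "side" or "top" or "wrist"; returns the picture (420x560x3 uint8, blue, green, red); there is no depth.
- cams.calibration(name): a dict with "camera_matrix" (3x3 intrinsics, pixels), "dist" ([k1, k2, p1, p2, k3] as OpenCV has them; the pictures are not rectified), "rvec" (rotation vector, rad) and "tvec" (3), from world to camera coordinates, as OpenCV has them; the wrist camera has in their place "T_tool_cam" (4x4, takes a point from camera to tool coordinates, whose origin is the TCP and whose axes are the flange's). Camera axes: x right, y down, z forward; pixel columns grow to the right and rows downward; lengths in m; the calibration is good to about 2 mm. A picture is of the moment at which its call begins: read the wrist's pose just before it. calibration takes no time and is no camera call.
- ticket.hand_in(): hands the job in, once; it reports no verdict.
The state is a dict: "t": time; "joints": joint angles; "joint_velocities": joint speeds; "effort": joint torques, N m; "tcp_pos": TCP position; "tool_rot": TCP orientation; "ft_force": force on the tool from outside, world axes, zero at the start; "torque": the same for the moment, N m; "finger_gap": finger opening in m.
Only numpy, scipy, OpenCV 4.12 (cv2) and the standard library are available. Lean on these libraries where they do the work, as an engineer would, in place of code of your own. Each camera call takes 0.05 s, during which the arm holds its last target. There are 200 camera calls.

TASK

The plug-in battery charger (the block with two cells in its top) is to be taken apart next, so first make it dead: press its own outlet's rocker fully to off (the half nearest the robot down), then press the wide master rocker fully to off the same way, and then press the round drain button and keep it fully down for about two seconds before letting it come up again. Keep to that order, leave the other two outlets' rockers on, leave everything plugged in, lift nothing, and do not disturb the screwdriver or the jar.

Things in the scene. Friction and masses are not known exactly. Their poses are not given: they have to be found in the camera images.
- console: bench power box: flat grey box fixed to the table, 180 (x) by 340 (y) by 55 mm high; origin: centre of its underside; panel on top. Its -x side faces the robot (yaw within 0.3 rad). Three outlets in a row at x = +40 mm, each with its small rocker in line at x = -45. At the -y end (y = -122), at x = -45 and +40 (which is which varies): wide master rocker, round drain button
- charger: the battery charger: a white, plugged-in oblong block 60 by 56 mm, 34 mm high, with two silvery round cells lying side by side in an open tray in its top (38 mm to the top of the cells). Origin at the centre of its underside, on the panel. It sits in one of the three outlets by a loose 10 mm foot and could be lifted out, but must stay plugged in
- usb_block: a white plugged-in block 40 by 46 mm, 44 mm high, with two dark slots in its top, seated in another outlet; origin at the centre of its underside. To be left alone
- night_light: a white round domed plug-in night light, 50 mm across, 42 mm high, seated in another outlet; origin at the centre of its underside. To be left alone
- screwdriver: a loose screwdriver lying on the table beside the box, about 200 mm long and under 40 mm high; to be left alone
- screw_jar: a loose glass jar with a steel lid, 64 mm across and 80 mm high, standing on the table beside the box; to be left alone
- outlet_a (a point): centre of an outlet (+y end) in the box's row, at panel height; the plugged-in device there has its origin here
- outlet_b (a point): centre of an outlet (middle) in the box's row, at panel height; the plugged-in device there has its origin here
- outlet_c (a point): centre of an outlet (third, next to the master rocker and drain button) in the box's row, at panel height; the plugged-in device there has its origin here
- rocker_a_press (a point): where to press outlet a's rocker: top of its raised near half (robot side), 15 mm from the pivot; moves with it. Black V-shaped rocker 42 mm long (box x), 24 wide, pivot 8 mm above the panel. On: near half slopes up, its edge 8 mm above the pivot; far half level. Off: near half pressed down level, 8 mm above the panel; far half stands up
- rocker_a (a joint): tilt of that rocker in rad: 0 on (near half up), 0.4 off (near half pressed fully down). It needs about 3 to 4 N, has no snap, and stays where it is left
- rocker_b_press (a point): where to press outlet b's rocker: top of its raised near half (robot side), 15 mm from the pivot; moves with it. Black V-shaped rocker 42 mm long (box x), 24 wide, pivot 8 mm above the panel. On: near half slopes up, its edge 8 mm above the pivot; far half level. Off: near half pressed down level, 8 mm above the panel; far half stands up
- rocker_b (a joint): tilt of that rocker in rad: 0 on (near half up), 0.4 off (near half pressed fully down). It needs about 3 to 4 N, has no snap, and stays where it is left
- rocker_c_press (a point): where to press outlet c's rocker: top of its raised near half (robot side), 15 mm from the pivot; moves with it. Black V-shaped rocker 42 mm long (box x), 24 wide, pivot 8 mm above the panel. On: near half slopes up, its edge 8 mm above the pivot; far half level. Off: near half pressed down level, 8 mm above the panel; far half stands up
- rocker_c (a joint): tilt of that rocker in rad: 0 on (near half up), 0.4 off (near half pressed fully down). It needs about 3 to 4 N, has no snap, and stays where it is left
- master_press (a point): where to press the master rocker: on the top of its raised near half, 19 mm from the pivot; it moves with the rocker. Same kind as the outlet rockers but larger: 54 mm long (along the box's x), 42 mm wide, pivot 8 mm above the panel; on: near half slopes up to 10 mm above the pivot; off: near half level, 8 mm above the panel
- master (a joint): tilt of the master rocker in rad: 0 on, 0.4 off (near half fully down); about 3 N, no snap, stays where it is left
- drain_top (a point): centre of the top of the round black drain button, 32 mm across, in a round black collar 48 mm across and 12 mm high on the panel; up, the button's top is 20 mm above the panel; fully down it is flush with the collar. It moves with the button
- drain (a joint): how far the drain button is pressed, in m: 0 up, 0.008 fully down; a spring pushes it back up; 1 N starts it, 4 N holds it fully down
Things that resemble listed ones, but are neither listed nor needed, are in the scene too. What is shaped like the charger but blue or red is not meant.

How it is judged:
By the outcome, as a careful person would: the job done as asked, in the order asked, and still so for the second after the job is handed in, with the robot touching nothing.
It also fails if it takes over 54 s, if anything falls off the work surface, if the arm or the gripper's body presses on something with over 40 N, if the wrist force passes 120 N, or if a joint passes its speed limit or range.

## Working session

There is one attempt and no reset: what is moved stays moved. The work goes in short steps, Python scripts to look and compute and a tool call to move; the robot and the scene stay as the last step left them, time stands still between calls to the robot, and variables do not carry over. Pictures are saved under pics/ and viewed, about 8 in all and at most 12, crops included, and the job is handed in when it is done.

Besides the shell and the picture viewer there is one more tool, called after ">>>" as a command line: name --argument value ..., lists and objects as JSON in quotes. servo_tool: Moves the arm, as the interface text tells. Shifts and turns lie within -1 to 1; 1 stands for 0.8 m of shift or pi rad of turn. Its arguments: {"type":"object","properties":{"increments":{"type":"array","items":{"type":"array"}}},"required":["increments"]}

```bash
mkdir -p pics; python3 - <<'E'
from rig import status,cams
import cv2
print(status.observe())
for n in("top","side"):
    cv2.imwrite(f"pics/{n}0.png",cams.snapshot(n)); print(n,cams.calibration(n))
print(cams.calibration("wrist"))
E
```

```text
{'t': 0.0, 'joints': array([64.06390862, 18.43815018, -4.01587909, 83.1737425 ,  1.29569586,
       78.5416123 , -3.26205528]), 'joint_velocities': array([-0.096583  ,  0.03749687,  0.06127861, -0.05020928, -0.02602788,
       -0.00946742,  0.04324488]), 'effort': array([-2.16248504e-04, -4.91286707e+01, -4.03952440e-01, -3.12526631e+01,
       -6.39117393e-02,  4.34871786e-02,  1.87100641e-04]), 'tcp_pos': array([ 0.29220918, -0.5799995 ,  0.22148204]), 'tool_rot': array([-1.79891779e+02,  6.33697014e-03,  2.67442347e+01]), 'ft_force': array([ 0.25754323,  0.75325945, -1.43392657]), 'torque': array([ 0.01429813, -0.00643321,  0.05169203]), 'finger_gap': 0.08708201028108159}
top {'camera_matrix': array([[447.69602532,   0.        , 272.00297525],
       [  0.        , 447.69602532, 207.13372854],
       [  0.        ,   0.        ,   1.        ]]), 'dist': array([-0.0338626,  0.       ,  0.       ,  0.       ,  0.       ]), 'rvec': array([ 2.10496722, -2.09693571,  0.23854546]), 'tvec': array([0.0067898 , 0.56900165, 1.11219398])}
side {'camera_matrix': array([[398.75819164,   0.    
[... 211 characters left out ...]
c': array([ 1.04629808, -2.47857227,  0.93247334]), 'tvec': array([0.39684509, 0.30873904, 0.73512668])}
{'camera_matrix': array([[314.52108674,   0.        , 273.07139361],
       [  0.        , 314.52108674, 208.9109212 ],
       [  0.        ,   0.        ,   1.        ]]), 'dist': array([-0.04286,  0.     ,  0.     ,  0.     ,  0.     ]), 'T_tool_cam': array([[-4.62397497e-04, -9.63836917e-01, -2.66492371e-01,
         7.28299890e-02],
       [ 9.99999887e-01, -4.74563332e-04, -1.87464472e-05,
         1.94977834e-04],
       [-1.08398990e-04, -2.66492349e-01,  9.63837028e-01,
        -1.61412250e-01],
       [ 0.00000000e+00,  0.00000000e+00,  0.00000000e+00,
         1.00000000e+00]])}
```

View pics/top0.png

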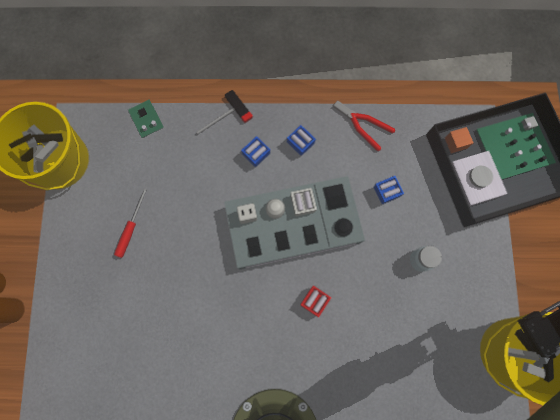

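View pics/side0.png

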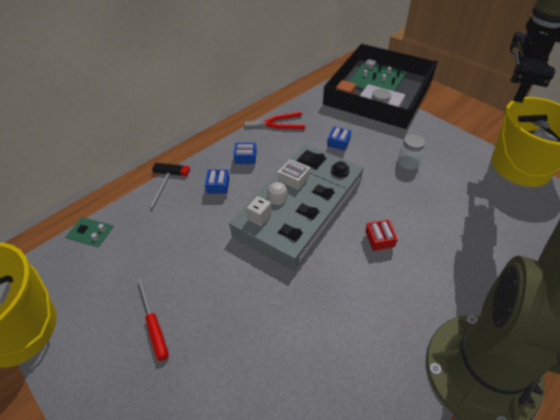

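The top picture shows the white charger with its two silvery cells at (304,201), in outlet c. The usb block is at (247,212) in a, and the night light is at (275,208) in b. The charger-shaped blue blocks at (256,151), (301,140) and (388,189) and the red one at (316,301) are decoys. The master is at (335,197) on the far side and the drain at (343,227) on the near side. Next is an enlarged crop to confirm.

```bash
python3 - <<'E'
import cv2
a=cv2.imread("pics/top0.png")[170:275,215:370]
cv2.imwrite("pics/crop0.png",cv2.resize(a,None,fx=5,fy=5,interpolation=cv2.INTER_CUBIC))
E
```

```text
(no output)
```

View pics/crop0.png

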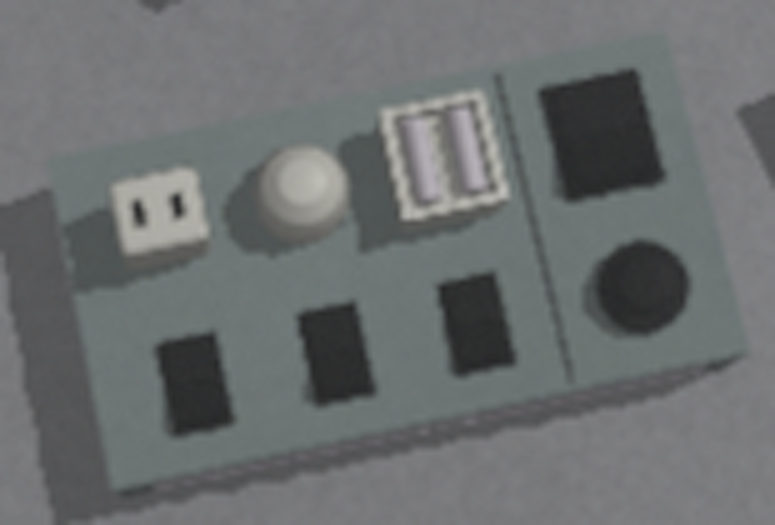

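```bash
cat > h.py <<'E'
import numpy as np,cv2
from rig import status,cams
from scipy.spatial.transform import Rotation as R
def ray(n,px,z,obs=None):
    c=cams.calibration(n); z=np.broadcast_to(z,len(px))
    p=cv2.undistortPoints(np.array(px,float).reshape(-1,1,2),c["camera_matrix"],c["dist"]).reshape(-1,2)
    d=np.c_[p,np.ones(len(p))]
    if n=="wrist":
        T=np.eye(4);T[:3,:3]=R.from_euler("xyz",obs["tool_rot"],degrees=True).as_matrix();T[:3,3]=obs["tcp_pos"]
        T=T@c["T_tool_cam"];o=T[:3,3];d=d@T[:3,:3].T
    else:
        M=cv2.Rodrigues(c["rvec"])[0];o=-M.T@c["tvec"];d=d@M
    return o+d*((z-o[2])/d[:,2])[:,None]
def fit(L,W): # rigid 2D box->world
    L,W=np.array(L),np.array(W);a=L-L.mean(0);b=W-W.mean(0)
    t=np.arctan2((a[:,0]*b[:,1]-a[:,1]*b[:,0]).sum(),(a*b).sum())
    M=np.array([[np.cos(t),-np.sin(t)],[np.sin(t),np.cos(t)]])
    o=W.mean(0)-M@L.mean(0);return t,M,o,np.abs(L@M.T+o-W).max()
E
python3 - <<'E'
from h import *
f=lambda u,v:((u+.5)/5-.5+215,(v+.5)/5-.5+170)
px=[f(52,157),f(668,35),f(748,352),f(110,490)]
W=ray("top",px,.055)[:,:2]
t,M,o,e=fit([[.09,.17],[.09,-.17],[-.09,-.17],[-.09,.17]],W)
print(np.degrees(t),o,e,W)
it=[f(641,287),f(604,135),f(476,323),f(335,353),f(194,384),f(445,157)]
P=ray("top",it,[.075,.065,.067,.067,.067,.09])[:,:2]
print("local",(P-o)@M)
for n,l in dict(rc=(-.06,-.05),master=(.021,-.122),drain=(-.045,-.122)).items():print(n,M@np.array(l)+o)
E
```

```text
11.95535898924773 [ 0.53482822 -0.04868197] 0.0021510185667151793 [[ 0.58752096  0.13412305]
 [ 0.65653394 -0.19619798]
 [ 0.484068   -0.23212493]
 [ 0.41119     0.09947198]]
local [[-0.04567273 -0.11844095]
 [ 0.03918885 -0.12064733]
 [-0.04546398 -0.03175439]
 [-0.0459298   0.04298666]
 [-0.0469259   0.11737291]
 [ 0.03897016 -0.03261955]]
rc [ 0.48648714 -0.11002641]
master [ 0.58064496 -0.16368556]
drain [ 0.51607655 -0.17735743]
```

Measurement: the box is at (0.535, -0.049) with yaw about 12°. The outlet, rocker, master and drain offsets all come out within 4 mm of the nominal values. The charger is in outlet c, so the rocker to press is rocker c.

>>> servo_tool --increments '[[1, [0, 0, -0.03], -0.041], [1, [0, 0, -0.03], -0.041], [1, [0.03, -0.0437, 0], 0], [1, [0.03, -0.0437, 0], 0], [1, [0.03, -0.0437, 0], 0], [1, [0.03, -0.0437, 0], 0], [1, [0.03, -0.0437, 0], 0], [1, [0.03, -0.0437, 0], 0], [1, [0.03, -0.0437, 0], 0], [1, [0.03, -0.0437, 0], 0]]'

```text
t: 1.35
tcp_pos: [0.2582, -0.2604, 0.268]
tool_rot: [-179.3, 0.1, 41.2]
ft_force: [-0.0, -0.7, 1.4]
finger_gap: 0.0017
```

>>> servo_tool --increments '[[1, [0.03, -0.0437, 0.03], 0], [1, [0.03, -0.0437, 0.03], 0], [1, [0.03, -0.0437, 0.03], 0], [1, [0.03, -0.0437, 0.03], 0], [1, [0, 0, 0], 0], [1, [0, 0, 0], 0], [1, [0, 0, 0], 0]]'

```text
t: 2.22
tcp_pos: [0.2844, -0.1178, 0.1507]
tool_rot: [-174.7, 1.2, 41.5]
ft_force: [0.3, 1.1, 0.4]
finger_gap: 0.0005
```

```bash
python3 - <<'E'
from h import *
o=status.observe();print(o)
cv2.imwrite("pics/w1.png",cams.snapshot("wrist"))
E
```

```text
{'t': 2.225, 'joints': array([ 30.28783237, -17.24201878,  -9.12870239, 127.48056063,
        -4.18289575,  74.83069559, -25.60130737]), 'joint_velocities': array([ 0.58065152, -0.00251098,  0.02086523, -0.0082795 , -0.05099673,
       -0.08872155, -0.11720162]), 'effort': array([-4.79741134e-01, -1.25198507e+01,  7.90829491e-01, -2.92633599e+01,
       -1.95051804e-01,  4.73882742e-01,  1.30020056e-02]), 'tcp_pos': array([ 0.28440033, -0.11782028,  0.15069   ]), 'tool_rot': array([-174.7300356 ,    1.16339947,   41.48527911]), 'ft_force': array([0.3187218 , 1.09583927, 0.37990558]), 'torque': array([-0.0274424 , -0.15101309, -0.02852693]), 'finger_gap': 0.0005114120295949336}
```

View pics/w1.png

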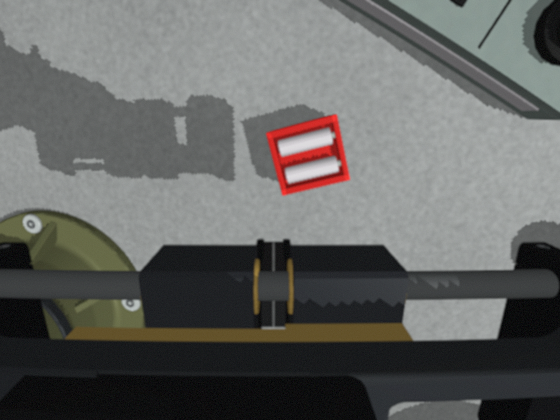

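My turn sign was wrong: a positive turn lowers the yaw. That sent the arm too far inward, over the red decoy at (308,155), without touching it. I'll move back outward and then turn the right way.

>>> servo_tool --increments '[[1, [0.033, 0.0267, 0], 0], [1, [0.033, 0.0267, 0], 0], [1, [0.033, 0.0267, 0], 0], [1, [0.033, 0.0267, 0], 0], [1, [0.033, 0.0267, 0], 0], [1, [0.033, 0.0267, 0], 0], [1, [0, 0, 0], 0.055], [1, [0, 0, 0], 0.054], [1, [0, 0, 0], 0.054], [1, [0, 0, 0], 0]]'

```text
t: 3.52
tcp_pos: [0.4872, -0.1085, 0.135]
tool_rot: [-175.9, 3.6, 12.3]
ft_force: [0.1, 0.5, 0.0]
finger_gap: 0.0005
```

```bash
python3 - <<'E'
from h import *
o=status.observe();print(o)
cv2.imwrite("pics/w2.png",cams.snapshot("wrist"))
E
```

```text
{'t': 3.525, 'joints': array([ 23.31661166,   8.28805153, -13.09939127, 106.09986974,
        -0.52972295,  70.73936123, -67.34782133]), 'joint_velocities': array([-0.29239676, -0.09666154, -0.27917226,  0.155726  , -0.05395798,
        0.01281309,  3.39469991]), 'effort': array([ -0.13092569, -36.20388508,  -0.86368293, -28.75517607,
        -0.25069253,   0.36863364,  -0.57942828]), 'tcp_pos': array([ 0.48716494, -0.10848093,  0.13501864]), 'tool_rot': array([-175.92335279,    3.6288737 ,   12.316133  ]), 'ft_force': array([0.13594587, 0.50627161, 0.03215955]), 'torque': array([-0.01883852, -0.06486727, -0.02554409]), 'finger_gap': 0.0005481016692446054}
```

View pics/w2.png

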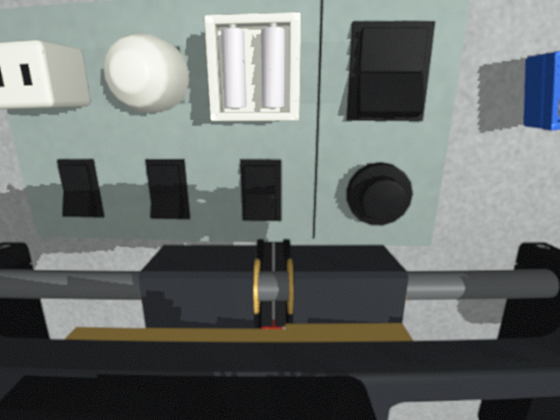

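```bash
cat >> h.py <<'E'
def inc(o,p):
    Rm=R.from_euler("xyz",o["tool_rot"],degrees=True).as_matrix()
    return Rm.T@(np.array(p)-o["tcp_pos"])/.8
E
python3 - <<'E'
from h import *
o=status.observe();print(o["tcp_pos"],o["tool_rot"])
t=np.radians(11.955);M=np.array([[np.cos(t),-np.sin(t)],[np.sin(t),np.cos(t)]]);c=np.array([.53483,-.04868])
P=ray("wrist",[(380,189),(392,70),(391,118),(262,219),(263,160),(252,67),(317,150)],[.075,.063,.073,.071,.063,.089,.055],o)[:,:2]
print(((P-c)@M).round(4))
for q in [(-.062,-.033,.100),(-.062,-.033,.062)]:
    p=np.r_[M@q[:2]+c,q[2]];print(p,inc(o,p))
E
```

```text
[ 0.48712094 -0.10817808  0.13499904] [-175.91559582    3.62701741   12.42280938]
[[-0.0341 -0.1192]
 [ 0.044  -0.1217]
 [ 0.0138 -0.1217]
 [-0.0606 -0.0356]
 [-0.0174 -0.0359]
 [ 0.0432 -0.0323]
 [-0.0107 -0.0754]]
[ 0.48101048 -0.09380714  0.1       ] [-0.00082004 -0.01601148  0.04514368]
[ 0.48101048 -0.09380714  0.062     ] [ 0.00218487 -0.01263503  0.09242814]
```

>>> servo_tool --increments '[[1, [0.0014, -0.005, 0.02], 0], [1, [0.0014, -0.005, 0.022], 0], [1, [0.0014, -0.005, 0.022], 0], [1, [0, 0, 0], 0], [1, [0, 0, 0], 0]]'

```text
t: 4.2
tcp_pos: [0.4841, -0.0917, 0.0845]
tool_rot: [-175.9, 3.6, 12.4]
ft_force: [-0.3, -0.8, 0.5]
finger_gap: 0.0004
```

```bash
python3 - <<'E'
from h import *
o=status.observe();print(o["tcp_pos"],o["tool_rot"],o["ft_force"])
t=np.radians(11.955);M=np.array([[np.cos(t),-np.sin(t)],[np.sin(t),np.cos(t)]]);c=np.array([.53483,-.04868])
print((o["tcp_pos"][:2]-c)@M, inc(o,np.r_[M@[-.059,-.034]+c,.062]))
a=cams.snapshot("side")[110:250,240:400];w=cams.snapshot("wrist")[100:340,160:420]
cv2.imwrite("pics/s3.png",np.hstack([cv2.resize(a,(420,368),interpolation=2),cv2.resize(w,(380,368))]))
E
```

```text
[ 0.48409463 -0.0917313   0.08451029] [-175.92527141    3.6497782    12.3829789 ] [-0.25731035 -0.75967032  0.49109023]
[-0.05855274 -0.03160805] [0.00121097 0.00497611 0.02783457]
```

View pics/s3.png

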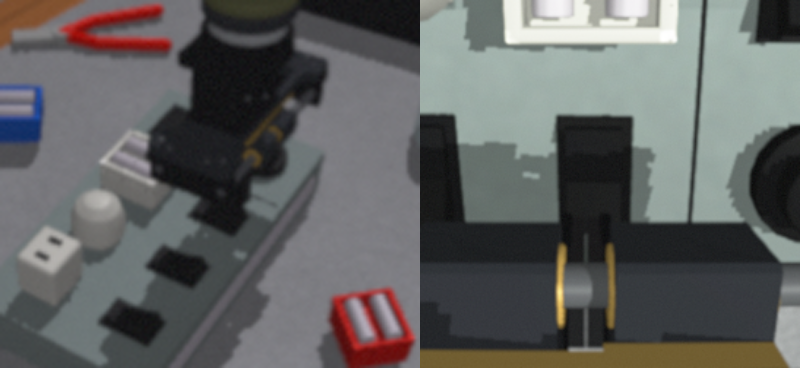

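The fingers hang over the near half of rocker c, laterally centred to within a few mm (finger line at 586, rocker at about 595 in the right panel). Pressing now.

>>> servo_tool --increments '[[1, [0.0006, 0.0025, 0.008], 0], [1, [0.0006, 0.0025, 0.008], 0], [1, [0, 0, 0.006], 0], [1, [0, 0, 0.004], 0], [1, [0, 0, 0.003], 0], [1, [0, 0, 0], 0], [1, [0, 0, 0], 0]]'

```text
t: 5.18
tcp_pos: [0.4837, -0.0951, 0.0636]
tool_rot: [-176.0, 3.7, 12.3]
ft_force: [-7.5, -1.0, 20.1]
finger_gap: 0.0007
```

>>> servo_tool --increments '[[1, [0, 0, -0.02], 0], [1, [0, 0, -0.03], 0], [1, [0, 0, -0.04], 0], [1, [0, 0, 0], 0], [1, [0, 0, 0], 0]]'

```text
t: 5.8
tcp_pos: [0.4892, -0.0979, 0.1321]
tool_rot: [-175.9, 3.7, 12.4]
ft_force: [0.1, -0.6, 0.5]
finger_gap: 0.0006
```

```bash
python3 - <<'E'
from h import *
o=status.observe();print(o["tcp_pos"],o["tool_rot"],o["ft_force"])
t=np.radians(11.955);M=np.array([[np.cos(t),-np.sin(t)],[np.sin(t),np.cos(t)]]);c=np.array([.53483,-.04868])
for q in [(.022,-.122,.135),(.022,-.122,.09),(.022,-.122,.061)]: print(inc(o,np.r_[M@q[:2]+c,q[2]]))
a=cams.snapshot("side")[110:250,240:400];w=cams.snapshot("wrist")[10:260,40:440]
cv2.imwrite("pics/s4.png",np.hstack([cv2.resize(a,(343,300),interpolation=2),cv2.resize(w,(450,300),interpolation=2)]))
E
```

```text
[ 0.48916082 -0.09788497  0.13214827] [-175.89348455    3.67972361   12.37278266] [ 0.11399238 -0.61166903  0.49736196]
[ 0.09490161  0.10388873 -0.01715893]
[0.09851168 0.10790854 0.03883099]
[0.10083818 0.11049908 0.07491338]
```

View pics/s4.png

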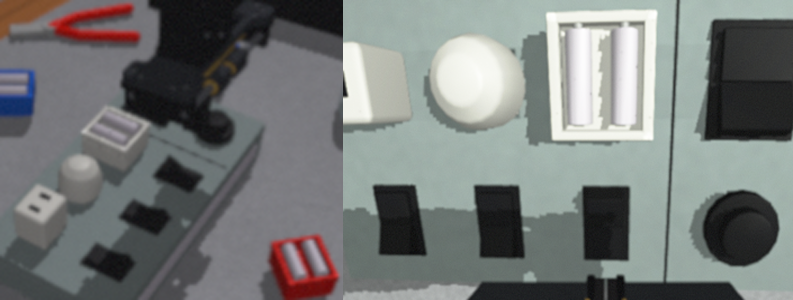

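Rocker c's far half now stands up; contact was at z 0.0636 with 20 N, which is the end stop. Next is the master.

>>> servo_tool --increments '[[1, [0.024, 0.026, -0.004], 0], [1, [0.024, 0.026, 0], 0], [1, [0.024, 0.026, 0.01], 0], [1, [0.025, 0.028, 0.0165], 0], [1, [0.0015, 0.002, 0.0165], 0], [1, [0, 0, 0], 0], [1, [0, 0, 0], 0]]'

```text
t: 6.78
tcp_pos: [0.5815, -0.1629, 0.0907]
tool_rot: [-175.9, 3.7, 12.4]
ft_force: [0.5, 0.4, 0.4]
finger_gap: 0.0006
```

```bash
python3 - <<'E'
from h import *
o=status.observe();print(o["tcp_pos"],o["tool_rot"],o["ft_force"])
t=np.radians(11.955);M=np.array([[np.cos(t),-np.sin(t)],[np.sin(t),np.cos(t)]]);c=np.array([.53483,-.04868])
print((o["tcp_pos"][:2]-c)@M, inc(o,np.r_[M@[.022,-.122]+c,.061]))
E
```

```text
[ 0.5814546  -0.16294301  0.09073943] [-175.89203631    3.66686295   12.414898  ] [0.45127619 0.4292275  0.44779651]
[ 0.02194451 -0.12144269] [0.00244112 0.00335265 0.03694886]
```

>>> servo_tool --increments '[[1, [0.0012, 0.0016, 0.01], 0], [1, [0.0012, 0.0016, 0.01], 0], [1, [0, 0, 0.008], 0], [1, [0, 0, 0.005], 0], [1, [0, 0, 0.004], 0], [1, [0, 0, 0], 0], [1, [0, 0, 0], 0]]'

```text
t: 7.65
tcp_pos: [0.5819, -0.1651, 0.0637]
tool_rot: [-176.0, 3.7, 12.3]
ft_force: [-6.3, -0.4, 17.2]
finger_gap: 0.0009
```

Master contacted at the expected level height, at z 0.0637 with 17 N. I'll lift and check both rockers.

>>> servo_tool --increments '[[1, [0, 0, -0.02], 0], [1, [0, 0, -0.03], 0], [1, [0, 0, -0.03], 0], [1, [-0.03, 0, 0], 0], [1, [-0.03, 0, 0], 0], [1, [-0.025, 0, 0], 0], [1, [0, 0, 0], 0], [1, [0, 0, 0], 0]]'

```text
t: 8.65
tcp_pos: [0.5217, -0.1819, 0.129]
tool_rot: [-175.9, 3.6, 12.4]
ft_force: [-0.8, 0.1, 0.2]
finger_gap: 0.0002
```

```bash
python3 - <<'E'
from h import *
o=status.observe();print(o["tcp_pos"],o["tool_rot"],o["ft_force"])
t=np.radians(11.955);M=np.array([[np.cos(t),-np.sin(t)],[np.sin(t),np.cos(t)]]);c=np.array([.53483,-.04868])
for q in [(-.047,-.1175,.085),(-.047,-.1175,.065)]: print(inc(o,np.r_[M@q[:2]+c,q[2]]))
a=cams.snapshot("side")[130:270,220:380];w=cams.snapshot("wrist")[10:260,40:440]
cv2.imwrite("pics/s5.png",np.hstack([cv2.resize(a,(343,300),interpolation=2),cv2.resize(w,(450,300),interpolation=2)]))
E
```

```text
[ 0.52171993 -0.18188333  0.12896425] [-175.91940805    3.57737105   12.39262589] [-0.75850164  0.10240601  0.17446223]
[-0.00468611 -0.00871444  0.05611795]
[-0.0031262  -0.00693891  0.08100598]
```

View pics/s5.png

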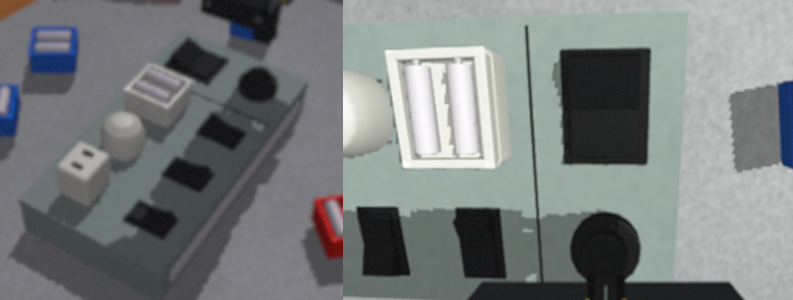

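In the side panel the far halves of rocker c and the master both stand up, while a and b are still on. Both panels show the charger still seated. The drain's centre is in line with the fingers (column 605). Now the drain.

>>> servo_tool --increments '[[1, [-0.0017, -0.0017, 0.02], 0], [1, [-0.0015, -0.0017, 0.02], 0], [1, [-0.0015, -0.0016, 0.016], 0], [1, [0.0005, 0.0005, 0.008], 0], [1, [0.0005, 0.0005, 0.008], 0], [1, [0.0005, 0.0005, 0.006], 0], [1, [0, 0, 0.004], 0], [1, [0, 0, 0], 0], [1, [0, 0, 0], 0]]'

```text
t: 9.88
tcp_pos: [0.5127, -0.1765, 0.0709]
tool_rot: [-175.9, 3.7, 12.4]
ft_force: [-15.1, 4.0, 40.1]
finger_gap: 0.0004
```

```bash
python3 - <<'E'
from h import *
o=status.observe();print(o["t"],o["tcp_pos"],o["tool_rot"],o["ft_force"],o["torque"])
a=cams.snapshot("side")[130:230,270:380];w=cams.snapshot("wrist")[100:300,180:400]
cv2.imwrite("pics/s6.png",np.hstack([cv2.resize(a,(396,360),interpolation=2),cv2.resize(w,(396,360),interpolation=2)]))
o=status.observe();print(o["t"],o["tcp_pos"],o["ft_force"])
E
```

```text
9.875 [ 0.51268383 -0.17652565  0.07093089] [-175.94320545    3.67872422   12.35153783] [-15.14464149   4.02328481  40.13659634] [1.46159849 3.95041209 0.07149549]
9.975 [ 0.51270251 -0.17655197  0.07094906] [-14.84897637   4.48220745  40.95116594]
```

View pics/s6.png

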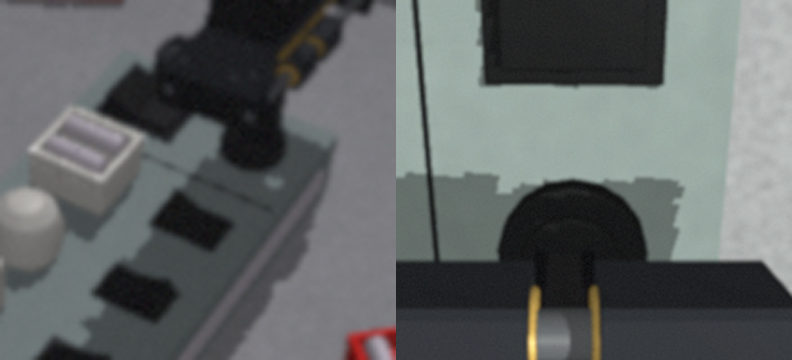

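Stopped dead at z 0.071 with 40 N, about 2 mm higher than I expect for the button being flush. I'll back the load off in steps and see whether the spring travel is really used up.

>>> servo_tool --increments '[[1, [0, 0, -0.005], 0], [1, [0, 0, 0], 0]]'

```text
t: 10.22
tcp_pos: [0.5127, -0.1766, 0.0715]
tool_rot: [-175.9, 3.7, 12.4]
ft_force: [-9.0, 3.0, 21.2]
finger_gap: 0.0005
```

>>> servo_tool --increments '[[1, [0, 0, -0.003], 0], [1, [0, 0, 0], 0]]'

```text
t: 10.48
tcp_pos: [0.5133, -0.1768, 0.0719]
tool_rot: [-175.9, 3.6, 12.4]
ft_force: [-4.6, 1.5, 9.7]
finger_gap: 0.0005
```

>>> servo_tool --increments '[[1, [0, 0, -0.002], 0], [1, [0, 0, 0], 0]]'

```text
t: 10.72
tcp_pos: [0.5134, -0.1769, 0.0723]
tool_rot: [-175.9, 3.6, 12.4]
ft_force: [-1.1, 1.0, 3.2]
finger_gap: 0.0006
```

>>> servo_tool --increments '[[1, [0, 0, -0.002], 0], [1, [0, 0, 0], 0]]'

```text
t: 10.98
tcp_pos: [0.5134, -0.177, 0.0735]
tool_rot: [-175.9, 3.6, 12.4]
ft_force: [-1.7, 0.6, 3.5]
finger_gap: 0.0005
```

>>> servo_tool --increments '[[1, [0, 0, -0.003], 0], [1, [0, 0, 0], 0]]'

```text
t: 11.22
tcp_pos: [0.5137, -0.1772, 0.0759]
tool_rot: [-175.9, 3.6, 12.4]
ft_force: [-0.5, 1.8, 2.8]
finger_gap: 0.0001
```

>>> servo_tool --increments '[[1, [0, 0, -0.003], 0], [1, [0, 0, 0], 0]]'

```text
t: 11.48
tcp_pos: [0.5139, -0.1775, 0.0783]
tool_rot: [-175.9, 3.6, 12.4]
ft_force: [-0.2, 0.5, 1.7]
finger_gap: 0.0002
```

>>> servo_tool --increments '[[1, [0, 0, -0.0015], 0], [1, [0, 0, 0], 0]]'

```text
t: 11.72
tcp_pos: [0.5139, -0.1775, 0.0794]
tool_rot: [-175.9, 3.6, 12.4]
ft_force: [-0.2, 0.9, 1.8]
finger_gap: 0.0006
```

>>> servo_tool --increments '[[1, [0, 0, -0.0015], 0], [1, [0, 0, 0], 0]]'

```text
t: 11.98
tcp_pos: [0.5138, -0.1777, 0.0805]
tool_rot: [-175.9, 3.7, 12.3]
ft_force: [-0.9, -0.6, -0.0]
finger_gap: 0.0
```

>>> servo_tool --increments '[[1, [0, 0, -0.002], 0], [1, [0, 0, 0], 0]]'

```text
t: 12.22
tcp_pos: [0.514, -0.1777, 0.0822]
tool_rot: [-175.9, 3.7, 12.4]
ft_force: [-0.4, -1.2, 0.2]
finger_gap: 0.0004
```

>>> servo_tool --increments '[[1, [0, 0, -0.004], 0], [1, [0, 0, 0], 0]]'

```text
t: 12.48
tcp_pos: [0.5145, -0.1778, 0.0857]
tool_rot: [-175.9, 3.6, 12.4]
ft_force: [0.3, 0.1, -0.1]
finger_gap: 0.0006
```

The button's travel checks out: the stop is at about 0.072 and contact is lost at about 0.080, which gives 8 mm. So that press was fully down, but only for about 1.2 s. Now a clean press held for about 2 s.

>>> servo_tool --increments '[[1, [0, 0, 0.008], 0], [1, [0, 0, 0.008], 0], [1, [0, 0, 0.006], 0], [1, [0, 0, 0], 0], [1, [0, 0, 0], 0], [1, [0, 0, 0], 0], [1, [0, 0, 0], 0], [1, [0, 0, 0], 0], [1, [0, 0, 0], 0], [1, [0, 0, 0], 0]]'

```text
t: 13.72
tcp_pos: [0.5143, -0.1775, 0.0714]
tool_rot: [-176.1, 3.5, 12.3]
ft_force: [-3.4, 0.3, 20.8]
finger_gap: 0.0006
```

>>> servo_tool --increments '[[1, [0, 0, 0], 0], [1, [0, 0, 0], 0], [1, [0, 0, 0], 0], [1, [0, 0, 0], 0], [1, [0, 0, 0], 0], [1, [0, 0, 0], 0], [1, [0, 0, 0], 0], [1, [0, 0, 0], 0], [1, [0, 0, 0], 0], [1, [0, 0, 0], 0]]'

```text
t: 14.98
tcp_pos: [0.5144, -0.1775, 0.0715]
tool_rot: [-176.1, 3.5, 12.3]
ft_force: [-4.9, -0.0, 20.9]
finger_gap: 0.0008
```

>>> servo_tool --increments '[[1, [0, 0, -0.02], 0], [1, [0, 0, -0.03], 0], [1, [0, 0, -0.04], 0], [1, [0, 0, -0.04], 0], [1, [-0.02, 0, -0.04], 0], [1, [-0.02, 0, 0], 0], [1, [0, 0, 0], 0], [1, [0, 0, 0], 0]]'

```text
t: 15.98
tcp_pos: [0.4916, -0.1906, 0.2038]
tool_rot: [-175.8, 3.8, 12.4]
ft_force: [-0.4, 0.3, -0.1]
finger_gap: 0.0006
```

```bash
python3 - <<'E'
from h import *
o=status.observe();print(o["t"],o["tcp_pos"],o["ft_force"])
a=cams.snapshot("side")[125:265,225:370];w=cams.snapshot("wrist")
cv2.imwrite("pics/s7.png",np.hstack([cv2.resize(a,(400,386),interpolation=2),cv2.resize(w[:300],(400,300))[:386] if 0 else cv2.copyMakeBorder(cv2.resize(w[:300],(400,214)),0,172,0,0,0)]))
E
```

```text
15.975 [ 0.49161054 -0.19064189  0.20381377] [-0.35831975  0.31316105 -0.05486619]
```

View pics/s7.png

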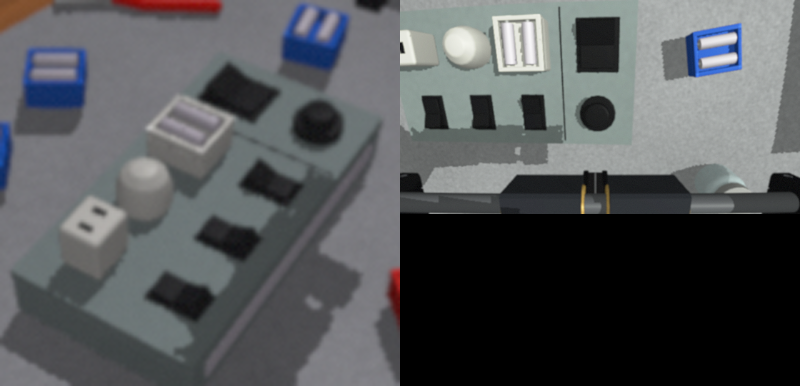

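```bash
python3 - <<'E'
from h import *
b=cv2.imread("pics/side0.png");a=cams.snapshot("side")
f=lambda i:cv2.resize(np.clip(i[140:250,270:370]*2.5,0,255).astype("uint8"),(400,440),interpolation=2)
cv2.imwrite("pics/s8.png",np.hstack([f(b),f(a)]))
E
```

```text
(no output)
```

View pics/s8.png

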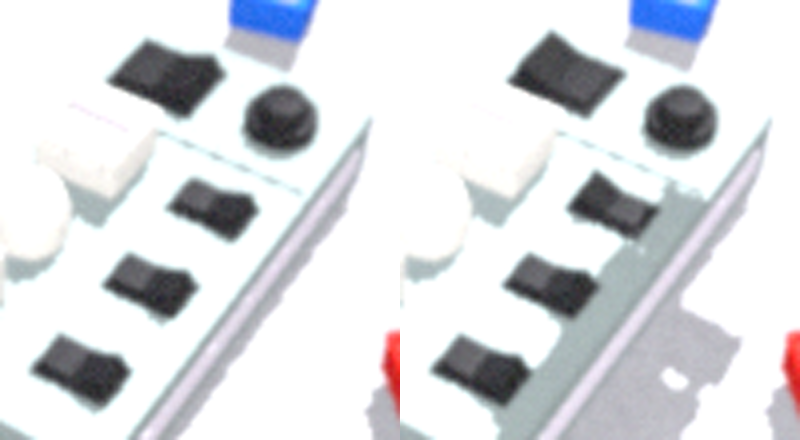

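Compared before and after, the far halves of rocker c (615,205) and the master (567,72) now stand up with their near halves level. Rockers a and b are unchanged, the drain button is up, and the charger is seated. Handing in.

```bash
python3 -c "
from rig import ticket;print(ticket.hand_in())"
```

```text
the job is handed in; nothing more can be done
None
```

The charger (outlet c) has been made dead in the order asked, and the job is handed in at about 16 s of the 54 s allowed. I pressed outlet c's rocker to off (20 N on its stop), then the master rocker to off (17 N on its stop). Then I held the drain button down for about 2 s at 21 N and released it.

**Last checks:** the final picture shows rocker c and the master with their near halves level. Rockers a and b are unchanged, the drain button is up, and the charger is still plugged in. The arm was clear, with about zero force on it. I did not check the screwdriver or jar in a final picture; the arm never went down near either.

**What went differently:**
- **Wrong turn:** my first turn went the wrong way. The arm swung too far inward, close to a joint limit, and was left tilted about 5° from vertical for the rest of the job. It touched nothing.
- **Two drain presses:** the first press reached about 41 N on the fingertips, a hard push, and I released it after about 1.2 s to check the button's travel. The 2 s hold was a second press. The travel measured about 8 mm, as it should be.
- **Height mismatch:** the drain button bottomed out 2–3 mm higher than I had calculated, and I did not find out why.

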